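Start a coffee on the pod machine

TASK

Start a coffee on the pod machine: stand the small amber glass upright on the drip tray, centred under the spout, and push the raised pod flap down until it snaps shut. See that the power rocker (left) is on and the steam rocker (right) is off, and only when all that is done rock the brew switch (middle) on. Leave the other things on the worktop where they are.

Things in the scene. Friction and masses are not known exactly. Their poses are not given: they have to be found in the camera images.
- machine: Pod coffee machine, dark and brushed steel, 150 wide, 255 deep, 248 high, fixed. Origin on the worktop; +x to its back, +y to its left, z up; its front faces -x, the robot. Drip tray x -140 to -5 mm, 126 wide, top 30 mm high; column behind it. The head overhangs the tray: underside 180 mm up, front edge at x -90 mm. Its top is a deck 230 mm high with a paper pod already in its nest.
- under_spout (a point): Point on the drip tray's top (30 mm above the worktop) straight below the spout; machine axes (x to the back, z up). The spout is a nozzle 13 mm across on this vertical line, its tip 118 mm above this point. The head hangs over this place, so a vertical gripper cannot reach it; one that leans back 35 to 50 degrees towards the machine's front can.
- glass_mid (a point): Small amber tea glass, open at the top, standing upright: 39 across at the rim, 36 at the foot, 52 high, 0.09 kg; the only small amber glass on the worktop. This point is its centre, half-way up (26 mm above its underside), z up its axis.
- flap (a joint): Pod flap, hinged at the back of the deck. 0 rad: raised 43 degrees from level, paddle towards the front; 0.75: shut, level. An over-centre spring holds it at either end: about 5 N on the paddle moves it, less towards the middle (about 0.35), past which it snaps shut by itself; let go before, it springs back up.
- paddle (a point): Middle of the top of the black paddle at the flap's front end (45 long, 62 wide, 10 thick), 115 mm from the hinge line and 9.5 mm above it square to the flap; moves with the flap. Push it down along its arc.
- flap_hinge (a point): Middle of the flap's hinge line, which runs along the machine's y, 243 mm above the worktop and 88 mm behind the machine's origin; machine axes.
- power_mid (a point): Left (+y) rocker: pivot at its middle, 2.5 mm outside the front panel, which slopes 42.5 degrees from level (normal forward and up; the shut flap stands over its upper end, so lean the tool). x up the slope, z out; the axes tip with the rocker by its joint value about y. 34 long up the slope, 20 wide, a shallow V; rockers 34 mm apart. Raised end 7 mm proud of the panel.
- power (a joint): Left (+y) rocker, stable only at its two ends: +0.18 rad is on (upper, rear end pressed in), -0.18 off (lower, front end pressed in). Pressing the raised end 12 mm from the pivot takes about 4 N, less towards the centre (0); past it the rocker snaps over by itself, short of it it springs back. May be on or off at the start.
- brew_mid (a point): Middle rocker: pivot at its middle, 2.5 mm outside the front panel, which slopes 42.5 degrees from level (normal forward and up; the shut flap stands over its upper end, so lean the tool). x up the slope, z out; the axes tip with the rocker by its joint value about y. 34 long up the slope, 20 wide, a shallow V; rockers 34 mm apart. Raised end 7 mm proud of the panel.
- brew (a joint): Middle rocker, stable only at its two ends: +0.18 rad is on (upper, rear end pressed in), -0.18 off (lower, front end pressed in). Pressing the raised end 12 mm from the pivot takes about 4 N, less towards the centre (0); past it the rocker snaps over by itself, short of it it springs back. Always off at the start.
- steam_mid (a point): Right (-y) rocker: pivot at its middle, 2.5 mm outside the front panel, which slopes 42.5 degrees from level (normal forward and up; the shut flap stands over its upper end, so lean the tool). x up the slope, z out; the axes tip with the rocker by its joint value about y. 34 long up the slope, 20 wide, a shallow V; rockers 34 mm apart. Raised end 7 mm proud of the panel.
- steam (a joint): Right (-y) rocker, stable only at its two ends: +0.18 rad is on (upper, rear end pressed in), -0.18 off (lower, front end pressed in). Pressing the raised end 12 mm from the pivot takes about 4 N, less towards the centre (0); past it the rocker snaps over by itself, short of it it springs back. May be on or off at the start.
- clear_cup: A bystander, to be left where it stands: clear pressed-glass coffee cup with a ring handle, 45 x 77 x 51 high, upright; origin at its underside.
- silver_bowl: A bystander, to be left where it stands: silver sugar bowl with a fixed knobbed lid, 68 across, 70 high; origin at its underside.
- jug: A bystander, to be left where it stands: small brown jug with a handle, 62 x 90 x 93 high; origin at its underside.
- mug: A bystander, to be left where it stands: mug with a handle, 68 x 99 x 73 high; origin at its underside.
- spoon: A bystander, to be left where it stands: teaspoon lying flat, 130 x 26 x 11 high; origin at its underside.
Not all that is in view belongs to the job. Leave any purple look-alike of the part that bears glass_mid alone.

How it is judged:
By the outcome, as a careful person would: the job done as asked, in the order asked, and still so for the second after the job is handed in, with the robot touching nothing.
It also fails if it takes over 59 s, if anything falls off the work surface, if the arm or the gripper's body presses on something with over 40 N, if the wrist force passes 120 N, or if a joint passes its speed limit or range.

ROBOT

A 6-joint arm with a two-finger parallel gripper is mounted at the origin on a cart in front of the work surface, level with it; the furniture and walls round the work are solid. World frame = base frame: x ahead of the robot, y to its left, z up, the work surface at z = 0. Lengths are in m, angles in degrees, forces in N, time in s.
With the tool pointing down it reaches from about 0.325 to 0.775 m from the base axis. Payload 5.5 kg.
Tool frame: the origin (TCP) lies at the centre of the arm's flange, where the gripper is bolted on; the fingertips stand 173 mm ahead of it and the grasp point (between the pads) lies 155 mm ahead of it (manip.finger_overhang is the distance from the TCP to the fingertips, in m); z points along the fingers, x is the direction in which the jaws open and shut, and the axes are right-handed (so a half turn about z gives the same grasp; the last joint's range is limited). The gripper opens to 85 mm and grips with 20 to 120 N. Pads are 22 mm wide; open, the fingers measure 114 mm over their backs; the gripper's body (76 mm by 85 mm) begins 54 mm behind the grasp point. The pads swing forward as they close: fully open they stand 13 mm farther back than shut.
Start: joints at [-75.499, 5.22, 70.514, -0, 104.267, -3.249], TCP at [0.183, -0.571, 0.405] pointing down, gripper open.
Joint ranges: [-164.24, 164.24], [-49.07, 125.15], [9.68, 141.18], [-86.29, 266.29], [3.28, 154.24], [-151.56, 151.56]. Speed limits (degrees/s): [147.25, 147.25, 172.46, 180, 180, 180].

INTERFACE

Orientations are given as a 3x3 rotation matrix whose columns are the frame's x, y, z axes.
In Python, from cell import manip, viewer, close_job gives the robot as it stands.
- The arm moves only by the shell command python3 -m crank 'ROWS' [OPENING] [FORCE]. ROWS is JSON, one flat list of numbers, 6 for each row, row after row: the shift along the tool's x, y, z as a fraction of full scale, then the turn, a rotation vector about the tool's x, y, z as a fraction of full scale. A call has exactly 10 rows; each row shifts and turns the commanded pose from where the row before left it, along the tool's axes as they then stand; what a row does not reach is not made up. Full scale, the value 1, is 0.05 m for a shift and 0.15 rad for a turn. A row lasts 1/10 s, in which the tool goes at most 50 mm and 8.59 degrees, less where a joint would pass 70% of its speed; a pose out of reach is approached as far as the arm can. A call with a number of a shift or a turn outside -1 to 1 is refused whole. A call with a gripper value outside its range is refused whole. OPENING is the gripper's target within -1 to 1 (shut at 1, half-way at 0, fully open at -1), set as the call begins (- or left out, the last holds). The fingers move at their own pace and stop on an object; FORCE is the grip in N (left out, the last holds). Time passes only in rows, so rows that do not move let the fingers close, or fill a call up. It gives the time, the measured TCP pose, the force and the opening at its end, in the units of the state.
- manip.get_state(): the state, without advancing time (a new reading comes with each control period).
- viewer.snapshot(name): name is "side" or "top"; returns a dict with "frame" (400x640x3 uint8, blue, green, red), "fx", "fy", "cx", "cy" (pixels), "k1" (the pictures are not rectified: a ray, as slopes to the right and down, at radius r is drawn at 1 + k1 r^2 times it, then the intrinsics apply), "T" (4x4, takes a point from camera to world coordinates). Camera axes: x right, y up, looking along -z (the intrinsics and any distortion apply to the point x, -y, -z); pixel columns grow to the right and rows downward; lengths in m; the calibration is good to about 2 mm. A picture is of the moment at which its call begins. There is no depth.
- close_job(): hands the job in, once; it reports no verdict.
The state is a dict: "clock": time; "qpos": joint angles; "qvel": joint speeds; "joint_efforts": joint torques, N m; "tool_pos": TCP position; "tool_rot": TCP orientation; "ft_force": force on the tool from outside, world axes, zero at the start; "torque": the same for the moment, N m; "grip_width": finger opening in m.
Only numpy, scipy, OpenCV 4.12 (cv2) and the standard library are available. Lean on these libraries where they do the work, as an engineer would, in place of code of your own. Each camera call takes 0.05 s, during which the arm holds its last target. There are 200 camera calls.

## Working session

There is one attempt and no reset: what is moved stays moved. The work goes in short steps, Python scripts to look and compute and a shell command to move; the robot and the scene stay as the last step left them, time stands still between calls to the robot, and variables do not carry over. Pictures are saved under pics/ and viewed, about 8 in all and at most 12, crops included, and the job is handed in when it is done.

```bash
mkdir -p pics; ls
cat > h.py <<'E'
import numpy as np, cv2
from cell import manip, viewer
def snap(n,name=None):
    s=viewer.snapshot(n)
    if name: cv2.imwrite('pics/'+name+'.png',s['frame'])
    return s
def ray(s,u,v):
    x,y=(u-s['cx'])/s['fx'],(v-s['cy'])/s['fy']
    a,b=x,y
    for _ in range(20):
        k=1+s['k1']*(a*a+b*b); a,b=x/k,y/k
    T=np.array(s['T']); d=T[:3,:3]@np.array([a,-b,-1]); return T[:3,3],d/np.linalg.norm(d)
def plane(s,u,v,z):
    o,d=ray(s,u,v); return o+d*(z-o[2])/d[2]
def proj(s,p):
    T=np.array(s['T']); c=T[:3,:3].T@(np.array(p)-T[:3,3]); a,b=c[0]/-c[2],-c[1]/-c[2]
    k=1+s['k1']*(a*a+b*b); return np.array([s['cx']+s['fx']*a*k,s['cy']+s['fy']*b*k])
def tri(s1,p1,s2,p2):
    o1,d1=ray(s1,*p1);o2,d2=ray(s2,*p2)
    t=np.linalg.lstsq(np.c_[d1,-d2],o2-o1,rcond=None)[0]
    a,b=o1+d1*t[0],o2+d2*t[1]; return (a+b)/2,np.linalg.norm(a-b)
E
python3 - <<'E'
from h import *
for n in('side','top'):
    s=snap(n,n+'0'); print(n,s['fx'],s['cx'],s['cy'],s['k1'],np.round(s['T'],3).tolist())
st=manip.get_state();print(st)
E
```

```text
pics
side 507.9473064026883 327.46877276783636 205.1919735413129 -0.1341844113310706 [[0.9, 0.268, -0.345, 0.028], [-0.436, 0.585, -0.683, -1.036], [0.018, 0.765, 0.644, 1.16], [0.0, 0.0, 0.0, 1.0]]
top 372.5291483585368 316.6194246089694 196.4778059409657 -0.004325253980842127 [[0.002, 0.982, -0.189, 0.298], [-1.0, -0.002, -0.023, -0.014], [-0.023, 0.189, 0.982, 1.419], [0.0, 0.0, 0.0, 1.0]]
{'clock': 0.1, 'qpos': array([-7.54992496e+01,  5.25861044e+00,  7.05795367e+01, -9.95047858e-04,
        1.04266147e+02, -3.24856765e+00]), 'qvel': array([ 0.04392431, -0.04966409, -0.10138513,  0.02196196, -0.01668027,
        0.17566756]), 'joint_efforts': array([ 2.92788762e-03, -4.60216498e+01, -4.19219542e+01,  5.75798686e-05,
        1.05455422e-02,  2.88609260e-05]), 'tool_pos': array([ 0.18291913, -0.57148211,  0.40362067]), 'tool_rot': array([[ 3.04848473e-01, -9.52400748e-01, -4.72077831e-04],
       [-9.52399130e-01, -3.04848826e-01,  1.75807132e-03],
       [-1.81830082e-03, -8.63388421e-05, -9.99998343e-01]]), 'ft_force': array([0.53885882, 0.1242921 , 0.53071157]), 'torque': array([ 0.00260068,  0.0319057 , -0.04619219]), 'grip_width': 0.08534309422034476}
```

View pics/side0.png

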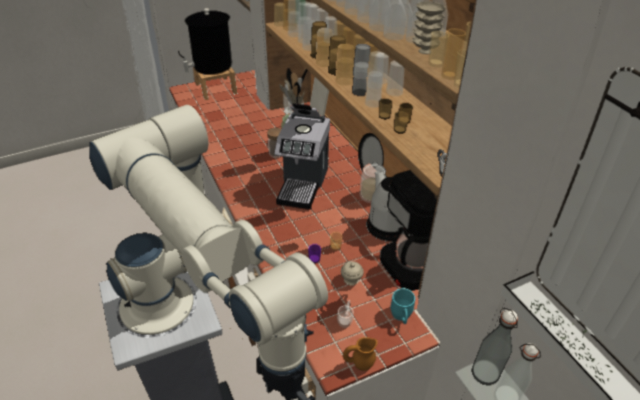

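View pics/top0.png

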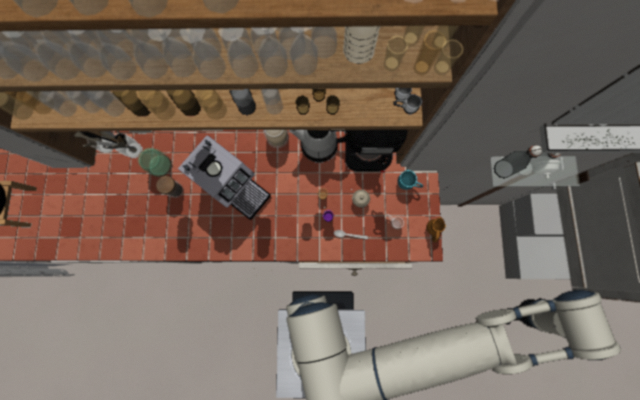

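The side view shows the machine at about (303,160), the amber glass at (336,242), and the purple look-alike at (315,253). In the top view they are at about (228,180), (322,196) and (328,216). Next I'll enlarge both.

Run:
```python
from h import *
a=cv2.imread('pics/side0.png')[95:260,255:375]; b=cv2.imread('pics/top0.png')[125:235,175:345]
A=cv2.resize(a,None,fx=3.5,fy=3.5,interpolation=cv2.INTER_CUBIC);B=cv2.resize(b,None,fx=2.5,fy=2.5,interpolation=cv2.INTER_CUBIC)
c=np.zeros((578,850,3),np.uint8);c[:A.shape[0],:A.shape[1]]=A[:578];c[:B.shape[0],420:420+B.shape[1]]=B[:,:430]
cv2.imwrite('pics/c1.png',c[:,:800])
cv2.imwrite('pics/c1.png',np.hstack([cv2.resize(A,(400,550)),cv2.resize(cv2.copyMakeBorder(b,0,55*1,0,0,cv2.BORDER_CONSTANT),(400,388)).copy()[:388] if 0 else cv2.copyMakeBorder(cv2.resize(b,(400,259),interpolation=cv2.INTER_CUBIC),0,291,0,0,cv2.BORDER_CONSTANT)]))
for n in('side0','top0'):
    im=cv2.imread(f'pics/{n}.png');h=cv2.cvtColor(im,cv2.COLOR_BGR2HSV)
    for nm,lo,hi in(('amber',(10,110,60),(28,255,255)),('purple',(125,100,40),(150,255,255))):
        m=cv2.inRange(h,lo,hi); k,l,st,ce=cv2.connectedComponentsWithStats(m)
        print(n,nm,[(st[i].tolist(),ce[i].round(1).tolist()) for i in range(1,k) if st[i,4]>8 and 170<ce[i][1]<300 and 280<ce[i][0]<360])
```

```text
side0 amber [([329, 231, 14, 20, 216], [335.5, 240.4])]
side0 purple [([309, 245, 12, 18, 166], [314.2, 252.8])]
top0 amber [([318, 188, 10, 12, 82], [322.8, 193.8]), ([321, 261, 10, 1, 10], [325.5, 261.0]), ([352, 261, 9, 1, 9], [356.0, 261.0])]
top0 purple [([323, 211, 10, 11, 73], [327.7, 215.9])]
```

View pics/c1.png

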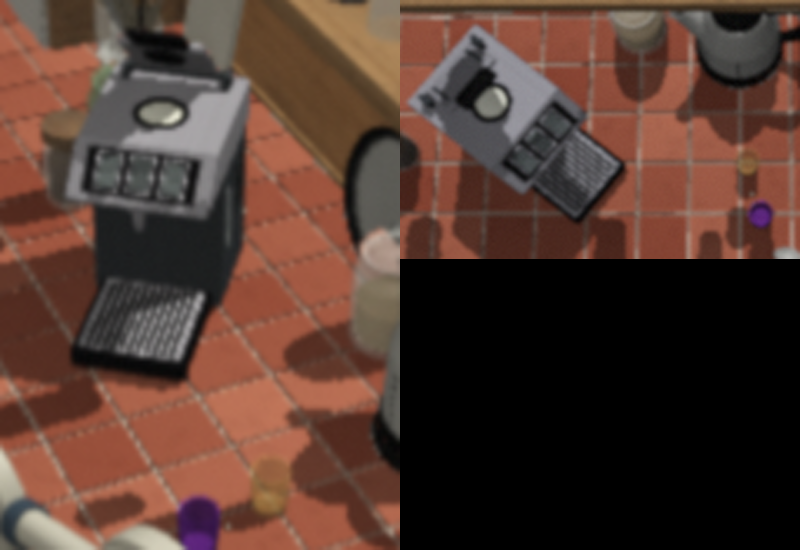

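The enlargement shows the machine, flap up, in both views. The rockers aren't clear yet, so I'll take one more, larger crop of the machine.

Run:
```python
from h import *
def avg(n):
    L=[snap(n) for _ in range(6)]; s=L[0]; s['frame']=np.mean([l['frame'] for l in L],0).astype(np.uint8); return s
S,T=avg('side'),avg('top')
import pickle; pickle.dump((S,T),open('st.pkl','wb'))
a=S['frame'][98:214,270:340];b=T['frame'][133:222,178:275]
A=cv2.resize(a,(350,580),interpolation=cv2.INTER_CUBIC);B=cv2.resize(b,None,fx=4.6,fy=4.6,interpolation=cv2.INTER_CUBIC)
B=cv2.copyMakeBorder(B,0,580-B.shape[0],0,0,cv2.BORDER_CONSTANT)
c=np.hstack([A,B]);print(c.shape);cv2.imwrite('pics/c2.png',np.clip(c*1.3,0,255).astype(np.uint8))
```

```text
(580, 796, 3)
```

View pics/c2.png

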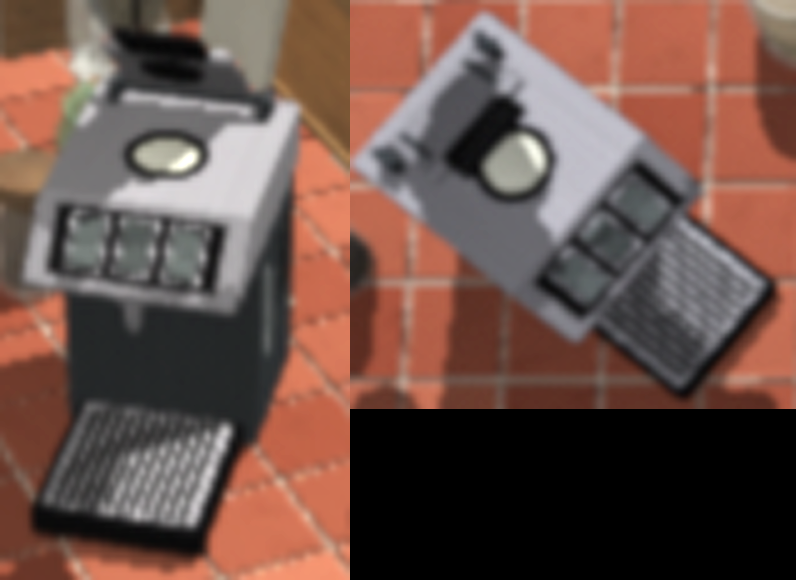

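Side crop (scale 5, offset 270,98): spout tip at (135,330), rockers at (87,240), (137,248) and (187,252), tray front corners at (38,508) and (203,540). Top crop (scale 4.6, offset 178,133): rockers at (578,282), (611,240) and (645,198), pod at (517,163), deck back corner at (484,12).

```bash
cat > m.py <<'E'
from h import *
import pickle
S,T=pickle.load(open('st.pkl','rb'))
sp=lambda x,y:(270+(x+.5)/5-.5,98+(y+.5)/5-.5)
tp=lambda x,y:(178+(x-350+.5)/4.6-.5,133+(y+.5)/4.6-.5)
E
python3 - <<'E'
from m import *
r=lambda p:np.round(np.array(p)*1000,1)
print('T tray FR,FL z30',r(plane(T,*tp(773,287),.03)),r(plane(T,*tp(685,393),.03)))
print('S tray FR,FL z30',r(plane(S,*sp(203,536),.03)),r(plane(S,*sp(37,510),.03)))
print('T deck BR BL',r(plane(T,*tp(484,12),.23)),r(plane(T,*tp(353,165),.23)))
print('S deck BR, front R, L',r(plane(S,*sp(300,103),.23)),r(plane(S,*sp(255,217),.23)),r(plane(S,*sp(50,206),.23)))
print('T deck front R,L',r(plane(T,*tp(640,135),.23)),r(plane(T,*tp(522,285),.23)))
for n,a,b in(('pow',(87,240),(578,282)),('brew',(137,246),(611,240)),('steam',(187,252),(645,198)),('pod',(166,155),(517,163)),('paddle',(160,45),(485,137))):
    p,e=tri(S,sp(*a),T,tp(*b));print(n,r(p),r(e))
print('spout',r(plane(S,*sp(136,330),.148)))
g,e=tri(S,(335.5,240.4),T,(322.8,193.8)); print('glass',r(g),r(e),'z26:',r(plane(S,335.5,240.4,.026)),r(plane(T,322.8,194,.026)))
g,e=tri(S,(314.2,252.8),T,(327.7,215.9)); print('purple',r(g),r(e))
E
```

```text
T tray FR,FL z30 [572.1 197.3  30. ] [483.6 267.4  30. ]
S tray FR,FL z30 [579.7 190.9  30. ] [485.8 265.   30. ]
T deck BR BL [739.3 385.6 230. ] [623.3 474.4 230. ]
S deck BR, front R, L [744.8 385.2 230. ] [651.1 262.4 230. ] [531.  331.9 230. ]
T deck front R,L [644.9 266.3 230. ] [534.5 346.3 230. ]
pow [544.2 310.3 211.2] 8.0
brew [573.3 287.9 212.2] 4.3
steam [602.  264.4 214.1] 0.0
pod [624.4 353.2 234.3] 2.6
paddle [618.1 347.5 324.7] 3.5
spout [571. 282. 148.]
glass [577.3  -6.1  32.6] 3.2 z26: [ 5.821e+02 -3.000e-01  2.600e+01] [576.3  -5.6  26. ]
purple [493.6 -24.6  29. ] 4.0
```

Both views agree on the machine, and the known sizes check out: origin about (615,341), yaw about 52°, spout at machine x about -73. The glass is at about (578,-5). Next is a row planner.

```bash
cat > plan.py <<'E'
from h import *
from scipy.spatial.transform import Rotation as R
O=np.array([.615,.341,0]);YAW=52
def mw(x,y,z): return O+R.from_euler('z',YAW,degrees=True).apply([x/1e3,y/1e3,z/1e3])
def rot(az,tilt):
    a,t=np.radians([az,tilt]); z=np.array([np.sin(t)*np.cos(a),np.sin(t)*np.sin(a),-np.cos(t)])
    x=np.array([np.sin(a),-np.cos(a),0]); return np.c_[x,np.cross(z,x),z]
def plan(tip,az,tilt,ahead=.155,N=10,start=None):
    """rows from present (or start) pose to: point `ahead` of TCP at tip"""
    st=manip.get_state(); p,Q=start or (st['tool_pos'],st['tool_rot'])
    G=rot(az,tilt); g=np.array(tip)-ahead*G[:,2]
    rv=R.from_matrix(Q.T@G).as_rotvec(); k=R.from_rotvec(rv/N)
    print('tcp->',g.round(4),'dist',np.linalg.norm(g-p).round(3),'turn',np.degrees(np.linalg.norm(rv)).round(1))
    C=R.from_matrix(Q)
    for i in range(N):
        print(np.r_[C.inv().apply((g-p)/N)/.05,rv/N/.15].round(2).tolist()); C=C*k
    return g,G
E
python3 - <<'E'
from plan import *
gl=np.array([.578,-.005,.028]); pre=gl-.11*rot(75,40)[:,2]
a=plan(pre,75,40,N=20)
print(O)
E
```

```text
tcp-> [ 0.5339 -0.1695  0.231 ] dist 0.561 turn 68.9
[-0.28, -0.46, 0.17, 0.21, -0.12, -0.32]
[-0.25, -0.46, 0.19, 0.21, -0.12, -0.32]
[-0.22, -0.47, 0.21, 0.21, -0.12, -0.32]
[-0.2, -0.47, 0.23, 0.21, -0.12, -0.32]
[-0.17, -0.47, 0.25, 0.21, -0.12, -0.32]
[-0.14, -0.47, 0.27, 0.21, -0.12, -0.32]
[-0.12, -0.47, 0.28, 0.21, -0.12, -0.32]
[-0.09, -0.47, 0.3, 0.21, -0.12, -0.32]
[-0.06, -0.46, 0.32, 0.21, -0.12, -0.32]
[-0.03, -0.45, 0.33, 0.21, -0.12, -0.32]
[-0.01, -0.44, 0.35, 0.21, -0.12, -0.32]
[0.02, -0.43, 0.36, 0.21, -0.12, -0.32]
[0.05, -0.42, 0.37, 0.21, -0.12, -0.32]
[0.07, -0.4, 0.39, 0.21, -0.12, -0.32]
[0.1, -0.38, 0.4, 0.21, -0.12, -0.32]
[0.12, -0.37, 0.41, 0.21, -0.12, -0.32]
[0.15, -0.35, 0.42, 0.21, -0.12, -0.32]
[0.17, -0.33, 0.42, 0.21, -0.12, -0.32]
[0.19, -0.3, 0.43, 0.21, -0.12, -0.32]
[0.21, -0.28, 0.44, 0.21, -0.12, -0.32]
[0.615 0.341 0.   ]
```

```bash
python3 -m crank '[-0.28,-0.46,0.17,0.21,-0.12,-0.32,-0.25,-0.46,0.19,0.21,-0.12,-0.32,-0.22,-0.47,0.21,0.21,-0.12,-0.32,-0.2,-0.47,0.23,0.21,-0.12,-0.32,-0.17,-0.47,0.25,0.21,-0.12,-0.32,-0.14,-0.47,0.27,0.21,-0.12,-0.32,-0.12,-0.47,0.28,0.21,-0.12,-0.32,-0.09,-0.47,0.3,0.21,-0.12,-0.32,-0.06,-0.46,0.32,0.21,-0.12,-0.32,-0.03,-0.45,0.33,0.21,-0.12,-0.32]' -0.4 40
python3 - <<'E'
from plan import *
print(manip.get_state()['qpos'].round(1))
gl=np.array([.578,-.005,.028]); pre=gl-.11*rot(75,40)[:,2]
a=plan(pre,75,40,N=10)
E
```

```text
clock: 1.7
tool_pos: [0.3589, -0.3696, 0.3179]
tool_rot: [[0.724, -0.669, 0.169], [-0.684, -0.661, 0.31], [-0.096, -0.339, -0.936]]
ft_force: [0.6, -0.1, -0.3]
grip_width: 0.0599
[-55.5  -4.6  90.2  18.9 103.3  -8.3]
tcp-> [ 0.5339 -0.1695  0.231 ] dist 0.28 turn 34.3
[-0.0, -0.44, 0.35, 0.21, -0.11, -0.32]
[0.02, -0.43, 0.36, 0.21, -0.11, -0.32]
[0.05, -0.41, 0.37, 0.21, -0.11, -0.32]
[0.08, -0.4, 0.38, 0.21, -0.11, -0.32]
[0.1, -0.38, 0.4, 0.21, -0.11, -0.32]
[0.12, -0.36, 0.41, 0.21, -0.11, -0.32]
[0.15, -0.35, 0.41, 0.21, -0.11, -0.32]
[0.17, -0.32, 0.42, 0.21, -0.11, -0.32]
[0.19, -0.3, 0.43, 0.21, -0.11, -0.32]
[0.21, -0.28, 0.44, 0.21, -0.11, -0.32]
```

Tracking is accurate, so I'll continue.

```bash
python3 -m crank '[0,-0.44,0.35,0.21,-0.11,-0.32,0.02,-0.43,0.36,0.21,-0.11,-0.32,0.05,-0.41,0.37,0.21,-0.11,-0.32,0.08,-0.4,0.38,0.21,-0.11,-0.32,0.1,-0.38,0.4,0.21,-0.11,-0.32,0.12,-0.36,0.41,0.21,-0.11,-0.32,0.15,-0.35,0.41,0.21,-0.11,-0.32,0.17,-0.32,0.42,0.21,-0.11,-0.32,0.19,-0.3,0.43,0.21,-0.11,-0.32,0.21,-0.28,0.44,0.21,-0.11,-0.32]'
python3 - <<'E'
from plan import *
print(manip.get_state()['qpos'].round(1))
gl=np.array([.578,-.005,.028])
a=plan(gl,75,40,N=10)
s=snap('side');t=snap('top')
c=np.hstack([cv2.resize(s['frame'][200:320,260:400],(400,343)),cv2.resize(t['frame'][160:280,270:410],(400,343))])
cv2.imwrite('pics/pre.png',c)
for n,x in(('s',s),('t',t)): print(n,proj(x,gl).round(1))
E
```

```text
clock: 2.7
tool_pos: [0.5335, -0.1702, 0.2297]
tool_rot: [[0.966, -0.197, 0.166], [-0.257, -0.743, 0.618], [0.002, -0.639, -0.769]]
ft_force: [-0.0, 0.3, -0.4]
grip_width: 0.0601
[-31.8   5.1  92.5  37.9  94.6 -17.9]
tcp-> [ 0.5522 -0.1012  0.1467] dist 0.109 turn 0.3
[0.0, -0.0, 0.22, 0.0, -0.0, 0.0]
[0.0, -0.0, 0.22, 0.0, -0.0, 0.0]
[0.0, -0.0, 0.22, 0.0, -0.0, 0.0]
[0.0, -0.0, 0.22, 0.0, -0.0, 0.0]
[0.0, -0.0, 0.22, 0.0, -0.0, 0.0]
[0.0, -0.0, 0.22, 0.0, -0.0, 0.0]
[0.0, -0.0, 0.22, 0.0, -0.0, 0.0]
[0.0, -0.0, 0.22, 0.0, -0.0, 0.0]
[0.0, -0.0, 0.22, 0.0, -0.0, 0.0]
[0.0, -0.0, 0.22, 0.0, -0.0, 0.0]
s [335.  241.2]
t [322.6 193.4]
```

View pics/pre.png

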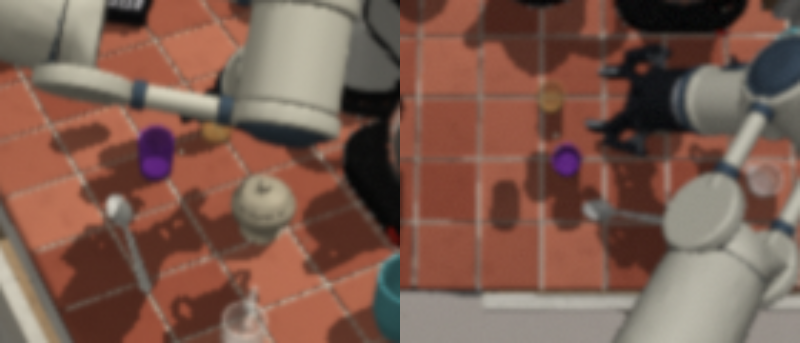

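The top view shows the fingers aimed at the amber glass (550,98), with the purple one clear at (566,160). Now I'll advance and grip.

```bash
python3 -m crank '[0,0,0.3,0,0,0,0,0,0.3,0,0,0,0,0,0.3,0,0,0,0,0,0.3,0,0,0,0,0,0.3,0,0,0,0,0,0.26,0,0,0,0,0,0.2,0,0,0,0,0,0.12,0,0,0,0,0,0.08,0,0,0,0,0,0.04,0,0,0]' && python3 -m crank '[0,0,0,0,0,0,0,0,0,0,0,0,0,0,0,0,0,0,0,0,0,0,0,0,0,0,0,0,0,0,0,0,0,0,0,0,0,0,0,0,0,0,0,0,0,0,0,0,0,0,0,0,0,0,0,0,0,0,0,0]' 0.6 30
```

```text
clock: 3.8
tool_pos: [0.554, -0.1034, 0.1507]
tool_rot: [[0.965, -0.194, 0.176], [-0.261, -0.742, 0.617], [0.011, -0.642, -0.767]]
ft_force: [6.1, -1.5, 21.2]
grip_width: 0.0598
clock: 4.8
tool_pos: [0.5517, -0.1034, 0.1463]
tool_rot: [[0.966, -0.198, 0.168], [-0.26, -0.743, 0.617], [0.003, -0.639, -0.769]]
ft_force: [0.3, -1.3, 6.6]
grip_width: 0.0375
```

Gripped at 37.5 mm, as expected for mid-glass, but there was a 21 N contact during the approach. I'll lift a little and check.

```bash
python3 -m crank '[0,-0.26,-0.3,0,0,0,0,-0.26,-0.3,0,0,0,0,-0.26,-0.3,0,0,0,0,-0.26,-0.3,0,0,0,0,-0.26,-0.3,0,0,0,0,-0.26,-0.3,0,0,0,0,-0.26,-0.3,0,0,0,0,-0.26,-0.3,0,0,0,0,0,0,0,0,0,0,0,0,0,0,0]'
python3 - <<'E'
from plan import *
s=snap('side');t=snap('top')
c=np.hstack([cv2.resize(s['frame'][180:320,240:400],(400,350)),cv2.resize(t['frame'][150:260,270:396],(400,350))])
cv2.imwrite('pics/lift.png',c)
a=plan(mw(-73-150,0,190),52,40,N=16)
E
```

```text
clock: 5.8
tool_pos: [0.552, -0.1, 0.3042]
tool_rot: [[0.966, -0.199, 0.166], [-0.259, -0.744, 0.616], [0.001, -0.638, -0.77]]
ft_force: [0.5, -0.4, -2.0]
grip_width: 0.0379
tcp-> [0.4164 0.0868 0.3087] dist 0.231 turn 23.0
[-0.22, -0.14, 0.11, 0.0, 0.11, 0.13]
[-0.23, -0.14, 0.11, 0.0, 0.11, 0.13]
[-0.23, -0.14, 0.1, 0.0, 0.11, 0.13]
[-0.24, -0.13, 0.1, 0.0, 0.11, 0.13]
[-0.24, -0.13, 0.1, 0.0, 0.11, 0.13]
[-0.24, -0.12, 0.09, 0.0, 0.11, 0.13]
[-0.25, -0.12, 0.09, 0.0, 0.11, 0.13]
[-0.25, -0.11, 0.08, 0.0, 0.11, 0.13]
[-0.26, -0.11, 0.08, 0.0, 0.11, 0.13]
[-0.26, -0.1, 0.08, 0.0, 0.11, 0.13]
[-0.26, -0.1, 0.07, 0.0, 0.11, 0.13]
[-0.26, -0.09, 0.07, 0.0, 0.11, 0.13]
[-0.27, -0.09, 0.06, 0.0, 0.11, 0.13]
[-0.27, -0.08, 0.06, 0.0, 0.11, 0.13]
[-0.27, -0.08, 0.05, 0.0, 0.11, 0.13]
[-0.27, -0.07, 0.05, 0.0, 0.11, 0.13]
```

View pics/lift.png

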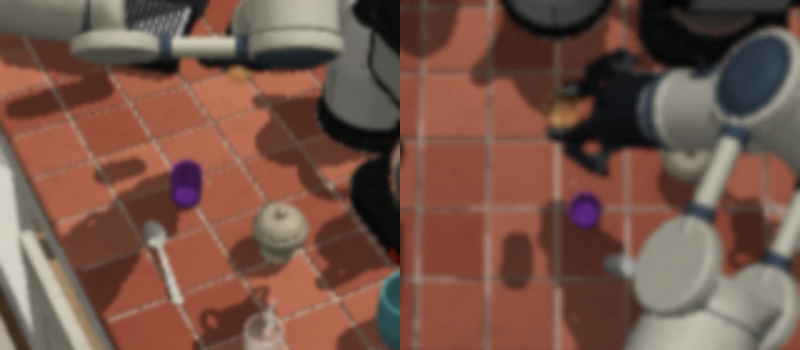

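The glass is held, with amber visible in the top crop at (562,110), and the neighbours are undisturbed. I'll swing it in front of the machine and check it there.

```bash
python3 -m crank '[-0.36,-0.22,0.18,0,0.18,0.2,-0.37,-0.22,0.17,0,0.18,0.2,-0.38,-0.21,0.16,0,0.18,0.2,-0.38,-0.2,0.15,0,0.18,0.2,-0.39,-0.19,0.14,0,0.18,0.2,-0.4,-0.18,0.13,0,0.18,0.2,-0.41,-0.17,0.12,0,0.18,0.2,-0.42,-0.15,0.11,0,0.18,0.2,-0.43,-0.14,0.1,0,0.18,0.2,-0.43,-0.12,0.08,0,0.18,0.2]'
python3 - <<'E'
from plan import *
st=manip.get_state();print(st['qpos'].round(1)); Q=st['tool_rot'];g=st['tool_pos']+.155*Q[:,2];print('grasp',g.round(4),Q.round(3).tolist())
s=snap('side');t=snap('top')
out=[]
for x in(s,t):
    u,v=proj(x,g).round(1);print(u,v)
    U,V=int(u)-24,int(v)-24;out.append(cv2.resize(x['frame'][V:V+48,U:U+48],(400,400),interpolation=cv2.INTER_CUBIC));print(U,V)
cv2.imwrite('pics/held.png',np.hstack(out))
E
```

```text
clock: 6.9
tool_pos: [0.419, 0.0882, 0.3066]
tool_rot: [[0.786, -0.468, 0.404], [-0.619, -0.609, 0.496], [0.014, -0.64, -0.768]]
ft_force: [1.0, 1.0, -1.0]
grip_width: 0.0378
[ -4.7 -35.5 118.2  33.2  74.8  30.8]
grasp [0.4817 0.1651 0.1876] [[0.786, -0.468, 0.404], [-0.619, -0.609, 0.496], [0.014, -0.64, -0.768]]
285.1 179.7
261 155
271.5 212.3
247 188
```

View pics/held.png

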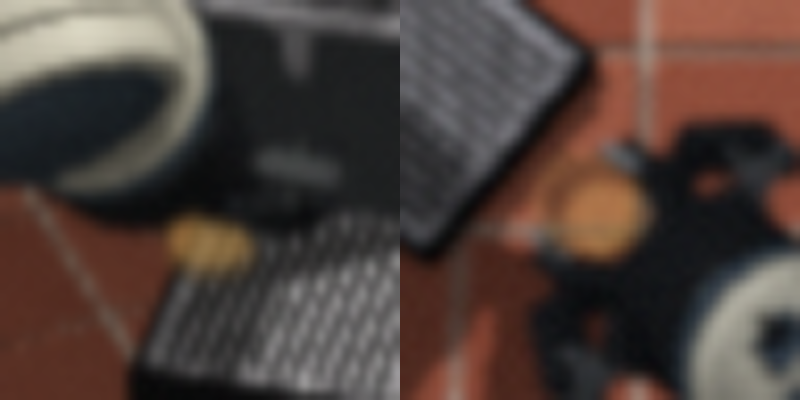

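Run:
```python
from plan import *
t=snap('top')
h=cv2.cvtColor(t['frame'],cv2.COLOR_BGR2HSV)[188:236,247:295]
m=cv2.inRange(h,(8,120,150),(25,255,255)); k,l,st,ce=cv2.connectedComponentsWithStats(m);i=1+np.argmax(st[1:,4]);print(st[i],ce[i]+[247,188])
g=np.array([.4817,.1651,.1876]); R3=rot(52,40)
for c in (ce[i]+[247,188],(247+200/8.333-.5,188+210/8.333-.5)):
  for z in(.162,.188):
    p=plane(t,*c,z); d=p-g; print(p.round(4),'lat(+jaw x)',(d@R3[:,0]).round(4),'fwd',(d@[.616,.788,0]).round(4))
a=plan(mw(-73-62,0,88),52,40)
a=plan(mw(-73,0,63),52,40,N=8,start=a)
```

```text
[20 22  8  8 45] [270.8        213.11111111]
[0.4829 0.1713 0.162 ] lat(+jaw x) -0.0029 fwd 0.0056
[0.4791 0.1675 0.188 ] lat(+jaw x) -0.0035 fwd 0.0003
[0.4843 0.1724 0.162 ] lat(+jaw x) -0.0024 fwd 0.0073
[0.4805 0.1685 0.188 ] lat(+jaw x) -0.0031 fwd 0.0019
tcp-> [0.4705 0.1561 0.2067] dist 0.132 turn 0.9
[-0.01, -0.0, 0.26, 0.0, -0.01, 0.01]
[-0.01, -0.0, 0.26, 0.0, -0.01, 0.01]
[-0.0, -0.0, 0.26, 0.0, -0.01, 0.01]
[-0.0, -0.0, 0.26, 0.0, -0.01, 0.01]
[-0.0, -0.0, 0.26, 0.0, -0.01, 0.01]
[-0.0, -0.0, 0.26, 0.0, -0.01, 0.01]
[-0.0, -0.0, 0.26, 0.0, -0.01, 0.01]
[-0.0, -0.0, 0.26, 0.0, -0.01, 0.01]
[-0.0, -0.0, 0.26, 0.0, -0.01, 0.01]
[-0.0, -0.0, 0.26, 0.0, -0.01, 0.01]
tcp-> [0.5087 0.205  0.1817] dist 0.067 turn 0.0
[-0.0, -0.08, 0.15, 0.0, 0.0, 0.0]
[-0.0, -0.08, 0.15, 0.0, 0.0, 0.0]
[-0.0, -0.08, 0.15, 0.0, 0.0, 0.0]
[-0.0, -0.08, 0.15, 0.0, 0.0, 0.0]
[-0.0, -0.08, 0.15, 0.0, 0.0, 0.0]
[-0.0, -0.08, 0.15, 0.0, 0.0, 0.0]
[-0.0, -0.08, 0.15, 0.0, 0.0, 0.0]
[-0.0, -0.08, 0.15, 0.0, 0.0, 0.0]
```

```bash
python3 -m crank '[0,0,0.26,0,-0.01,0.01,0,0,0.26,0,-0.01,0.01,0,0,0.26,0,-0.01,0.01,0,0,0.26,0,-0.01,0.01,0,0,0.26,0,-0.01,0.01,0,0,0.26,0,-0.01,0.01,0,0,0.26,0,-0.01,0.01,0,0,0.26,0,-0.01,0.01,0,0,0.26,0,-0.01,0.01,0,0,0.26,0,0,0]'
python3 - <<'E'
from plan import *
a=plan(mw(-78,-2,60),52,40)
E
```

```text
clock: 8.05
tool_pos: [0.4723, 0.1533, 0.2078]
tool_rot: [[0.786, -0.476, 0.395], [-0.619, -0.602, 0.505], [-0.003, -0.641, -0.767]]
ft_force: [-0.0, -0.2, -1.1]
grip_width: 0.0376
tcp-> [0.5072 0.1998 0.1787] dist 0.065 turn 0.3
[-0.0, -0.05, 0.12, 0.0, -0.0, -0.0]
[-0.0, -0.05, 0.12, 0.0, -0.0, -0.0]
[-0.0, -0.05, 0.12, 0.0, -0.0, -0.0]
[-0.0, -0.05, 0.12, 0.0, -0.0, -0.0]
[-0.0, -0.05, 0.12, 0.0, -0.0, -0.0]
[-0.0, -0.05, 0.12, 0.0, -0.0, -0.0]
[-0.0, -0.05, 0.12, 0.0, -0.0, -0.0]
[-0.0, -0.05, 0.12, 0.0, -0.0, -0.0]
[-0.0, -0.05, 0.12, 0.0, -0.0, -0.0]
[-0.0, -0.05, 0.12, 0.0, -0.0, -0.0]
```

```bash
python3 -m crank '[0,-0.05,0.12,0,0,0,0,-0.05,0.12,0,0,0,0,-0.05,0.12,0,0,0,0,-0.05,0.12,0,0,0,0,-0.05,0.12,0,0,0,0,-0.05,0.12,0,0,0,0,-0.05,0.12,0,0,0,0,-0.05,0.12,0,0,0,0,-0.05,0.12,0,0,0,0,-0.05,0.12,0,0,0]'
python3 - <<'E'
from plan import *
st=manip.get_state();g=st['tool_pos']+.155*st['tool_rot'][:,2]
print('grasp m-frame',(R.from_euler('z',-52,degrees=True).apply(g-O)*1e3).round(1))
s=snap('side');cv2.imwrite('pics/place.png',np.hstack([cv2.resize(s['frame'][130:220,260:350],(500,500),interpolation=cv2.INTER_CUBIC)]))
E
```

```text
clock: 9.05
tool_pos: [0.5078, 0.1985, 0.1784]
tool_rot: [[0.786, -0.476, 0.395], [-0.619, -0.602, 0.505], [-0.003, -0.641, -0.767]]
ft_force: [-0.3, 0.5, -0.8]
grip_width: 0.0373
grasp m-frame [-78.9  -3.3  59.5]
```

View pics/place.png

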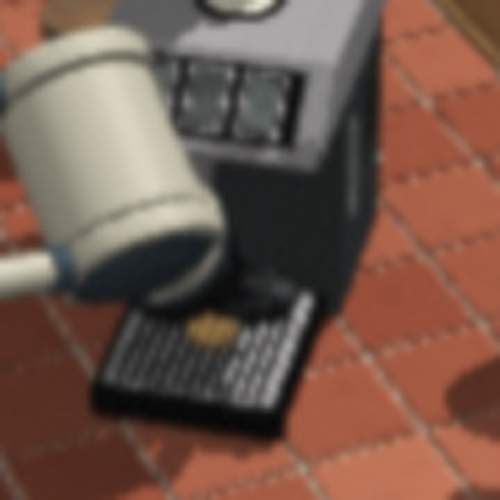

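The amber foot shows at (212,335), over the middle of the tray. Now lowering onto it.

```bash
python3 -m crank '[0,0.01,0.01,0,0,0,0,0.01,0.01,0,0,0,0,0.01,0.01,0,0,0,0,0.01,0.01,0,0,0,0,0,0,0,0,0,0,0,0,0,0,0,0,0,0,0,0,0,0,0,0,0,0,0,0,0,0,0,0,0,0,0,0,0,0,0]'
```

```text
clock: 10.1
tool_pos: [0.5074, 0.1979, 0.176]
tool_rot: [[0.786, -0.476, 0.396], [-0.619, -0.602, 0.505], [-0.002, -0.642, -0.767]]
ft_force: [-0.4, -1.6, 1.0]
grip_width: 0.0375
```

```bash
python3 -m crank '[0,0.01,0.01,0,0,0,0,0.005,0.005,0,0,0,0,0,0,0,0,0,0,0,0,0,0,0,0,0,0,0,0,0,0,0,0,0,0,0,0,0,0,0,0,0,0,0,0,0,0,0,0,0,0,0,0,0,0,0,0,0,0,0]'
```

```text
clock: 11.1
tool_pos: [0.5075, 0.198, 0.1759]
tool_rot: [[0.786, -0.475, 0.396], [-0.619, -0.601, 0.506], [-0.002, -0.643, -0.766]]
ft_force: [-2.9, -1.9, 5.3]
grip_width: 0.0379
```

Contact at 5 N. Release and back out along the tool axis.

```bash
python3 -m crank '[0,0,0,0,0,0,0,0,0,0,0,0,0,0,0,0,0,0,0,0,0,0,0,0,0,0,0,0,0,0,0,0,0,0,0,0,0,0,0,0,0,0,0,0,0,0,0,0,0,0,0,0,0,0,0,0,0,0,0,0]' -0.4 && python3 -m crank '[0,0,-0.05,0,0,0,0,0,-0.1,0,0,0,0,0,-0.2,0,0,0,0,0,-0.3,0,0,0,0,0,-0.4,0,0,0,0,0,-0.5,0,0,0,0,0,-0.5,0,0,0,0,0,-0.5,0,0,0,0,0,-0.5,0,0,0,0,0,-0.5,0,0,0]'
python3 - <<'E'
from plan import *
s=snap('side');t=snap('top')
import pickle;pickle.dump((s,t),open('pl.pkl','wb'))
a=cv2.resize(s['frame'][120:210,265:345],(533,600),interpolation=cv2.INTER_CUBIC)
b=cv2.resize(t['frame'][180:230,225:275],(267,267),interpolation=cv2.INTER_CUBIC);b=cv2.copyMakeBorder(b,0,333,0,0,cv2.BORDER_CONSTANT)
cv2.imwrite('pics/rel.png',np.hstack([a,b]))
E
```

```text
clock: 12.1
tool_pos: [0.5073, 0.1978, 0.1748]
tool_rot: [[0.786, -0.476, 0.395], [-0.619, -0.602, 0.505], [-0.003, -0.641, -0.767]]
ft_force: [0.4, -0.1, -0.1]
grip_width: 0.0597
clock: 13.1
tool_pos: [0.4362, 0.1074, 0.3126]
tool_rot: [[0.786, -0.475, 0.396], [-0.619, -0.602, 0.505], [-0.001, -0.642, -0.767]]
ft_force: [0.2, -0.9, -0.2]
grip_width: 0.0595
```

View pics/rel.png

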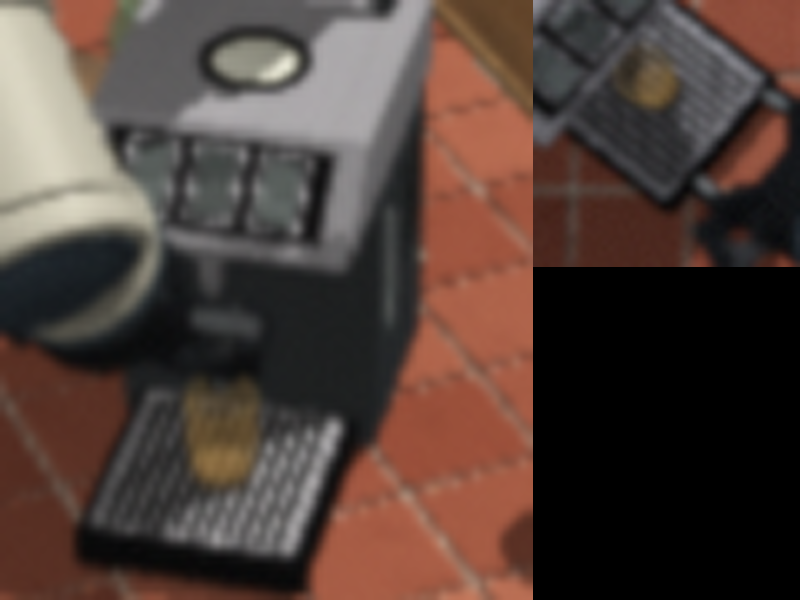

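Glass is upright on the tray: side-crop rim at about (222,390), foot at (221,470), spout tip at (208,296). I'll compare those by ray.

Run:
```python
from plan import *
import pickle;s,t=pickle.load(open('pl.pkl','rb'))
def mf(p): return (R.from_euler('z',-52,degrees=True).apply(p-O)*1e3).round(1)
sp=lambda x,y:(265+(x+.5)/6.667-.5,120+(y+.5)/6.667-.5); tp=lambda x,y:(225+(x-533+.5)/5.34-.5,180+(y+.5)/5.34-.5)
def blob(x,V,H,U,W,lo):
    h=cv2.cvtColor(x['frame'],cv2.COLOR_BGR2HSV);m=np.zeros(h.shape[:2],np.uint8);m[V:H,U:W]=cv2.inRange(h,lo,(28,255,255))[V:H,U:W]
    k,l,st,ce=cv2.connectedComponentsWithStats(m);i=1+np.argmax(st[1:,4]);print(st[i],ce[i].round(1));return st[i],ce[i]
a,ca=blob(s,170,200,285,312,(12,90,60)); b,cb=blob(t,183,210,235,255,(12,70,50))
p,e=tri(s,ca,t,cb);print('tri',mf(p),e)
print('side ctr z56',mf(plane(s,a[0]+a[2]/2-.5,a[1]+a[3]/2-.5,.056)),'top ctr z56',mf(plane(t,b[0]+b[2]/2-.5,b[1]+b[3]/2-.5,.056)))
print('foot S',mf(plane(s,*sp(221,470),.032)),'rim S',mf(plane(s,*sp(222,388),.082)))
print('foot T',mf(plane(t,*tp(657,88),.032)),'rim T',mf(plane(t,*tp(646,75),.082)))
print('spout S',mf(plane(s,*sp(208,296),.148)),'tray FR/FL S',mf(plane(s,*sp(292,557),.03)),mf(plane(s,*sp(82,528),.03)))
print('tray corners T FR FL',mf(plane(t,*tp(768,82),.03)),mf(plane(t,*tp(672,200),.03)))
```

```text
[293 178  11  15 132] [297.7 185.1]
[241 190  11  11  82] [246.3 195.3]
tri [-76.5  -1.   56.2] 0.005732252788127806
side ctr z56 [-74.1  -4.3  56. ] top ctr z56 [-76.    1.4  56. ]
foot S [-73.1  -2.6  32. ] rim S [-66.4  -2.3  82. ]
foot T [-77.1  -0.2  32. ] rim T [-79.6  -1.4  82. ]
spout S [-76.6   1.2 148. ] tray FR/FL S [-132.7  -56.4   30. ] [-135.1   56.7   30. ]
tray corners T FR FL [-136.6  -52.5   30. ] [-137.    54.9   30. ]
```

The glass is within about 3 mm of the spout line. Next is the flap, with the gripper shut and the tool near vertical.

Run:
```python
from plan import *
a=plan(mw(-70,0,400),52,10,ahead=.173)
b=plan(mw(16,0,372),52,10,ahead=.173,start=a,N=4)
```

```text
tcp-> [0.5534 0.2622 0.5704] dist 0.32 turn 30.2
[-0.01, -0.63, -0.14, -0.35, -0.0, -0.0]
[-0.01, -0.62, -0.17, -0.35, -0.0, -0.0]
[-0.01, -0.61, -0.2, -0.35, -0.0, -0.0]
[-0.01, -0.6, -0.24, -0.35, -0.0, -0.0]
[-0.01, -0.58, -0.27, -0.35, -0.0, -0.0]
[-0.01, -0.57, -0.3, -0.35, -0.0, -0.0]
[-0.01, -0.55, -0.33, -0.35, -0.0, -0.0]
[-0.01, -0.53, -0.36, -0.35, -0.0, -0.0]
[-0.01, -0.51, -0.38, -0.35, -0.0, -0.0]
[-0.01, -0.49, -0.41, -0.35, -0.0, -0.0]
tcp-> [0.6064 0.3299 0.5424] dist 0.09 turn 0.0
[0.0, -0.4, 0.21, 0.0, 0.0, 0.0]
[0.0, -0.4, 0.21, 0.0, 0.0, 0.0]
[0.0, -0.4, 0.21, 0.0, 0.0, 0.0]
[0.0, -0.4, 0.21, 0.0, 0.0, 0.0]
```

```bash
python3 -m crank '[-0.01,-0.63,-0.14,-0.35,0,0,-0.01,-0.62,-0.17,-0.35,0,0,-0.01,-0.61,-0.2,-0.35,0,0,-0.01,-0.6,-0.24,-0.35,0,0,-0.01,-0.58,-0.27,-0.35,0,0,-0.01,-0.57,-0.3,-0.35,0,0,-0.01,-0.55,-0.33,-0.35,0,0,-0.01,-0.53,-0.36,-0.35,0,0,-0.01,-0.51,-0.38,-0.35,0,0,-0.01,-0.49,-0.41,-0.35,0,0]' 1 40 && python3 -m crank '[0,-0.4,0.21,0,0,0,0,-0.4,0.21,0,0,0,0,-0.4,0.21,0,0,0,0,-0.4,0.21,0,0,0,0,0,0,0,0,0,0,0,0,0,0,0,0,0,0,0,0,0,0,0,0,0,0,0,0,0,0,0,0,0,0,0,0,0,0,0]'
python3 - <<'E'
from plan import *
a=plan(mw(8,0,335),52,10,ahead=.173,N=3)
b=plan(mw(-16,0,280),52,10,ahead=.173,start=a,N=7)
E
```

```text
clock: 14.2
tool_pos: [0.5549, 0.2652, 0.5658]
tool_rot: [[0.786, -0.61, 0.102], [-0.619, -0.774, 0.134], [-0.003, -0.168, -0.986]]
ft_force: [0.4, 1.0, 0.5]
grip_width: -0.0003
clock: 15.2
tool_pos: [0.6071, 0.331, 0.539]
tool_rot: [[0.785, -0.61, 0.105], [-0.619, -0.774, 0.136], [-0.002, -0.172, -0.985]]
ft_force: [-0.0, 0.0, 0.2]
grip_width: -0.0
tcp-> [0.6014 0.3236 0.5054] dist 0.035 turn 0.3
[0.0, 0.1, 0.21, 0.0, 0.0, -0.01]
[0.0, 0.1, 0.21, 0.0, 0.0, -0.01]
[0.0, 0.1, 0.21, 0.0, 0.0, -0.01]
tcp-> [0.5867 0.3047 0.4504] dist 0.06 turn 0.0
[0.0, 0.09, 0.14, 0.0, 0.0, 0.0]
[0.0, 0.09, 0.14, 0.0, 0.0, 0.0]
[0.0, 0.09, 0.14, 0.0, 0.0, 0.0]
[0.0, 0.09, 0.14, 0.0, 0.0, 0.0]
[0.0, 0.09, 0.14, 0.0, 0.0, 0.0]
[0.0, 0.09, 0.14, 0.0, 0.0, 0.0]
[0.0, 0.09, 0.14, 0.0, 0.0, 0.0]
```

```bash
python3 -m crank '[0,0.1,0.21,0,0,0,0,0.1,0.21,0,0,0,0,0.1,0.21,0,0,0,0,0.09,0.14,0,0,0,0,0.09,0.14,0,0,0,0,0.09,0.14,0,0,0,0,0,0,0,0,0,0,0,0,0,0,0,0,0,0,0,0,0,0,0,0,0,0,0]'
```

```text
clock: 16.2
tool_pos: [0.5955, 0.3166, 0.4822]
tool_rot: [[0.786, -0.61, 0.104], [-0.619, -0.774, 0.136], [-0.002, -0.171, -0.985]]
ft_force: [-0.0, -0.0, 1.8]
grip_width: -0.0001
```

```bash
python3 -m crank '[0,0.09,0.14,0,0,0,0,0.09,0.14,0,0,0,0,0.09,0.14,0,0,0,0,0.09,0.14,0,0,0,0,0.05,0.14,0,0,0,0,0.05,0.1,0,0,0,0,0,0,0,0,0,0,0,0,0,0,0,0,0,0,0,0,0,0,0,0,0,0,0]'
python3 - <<'E'
from plan import *
st=manip.get_state();g=st['tool_pos']+.173*st['tool_rot'][:,2]
print('tip m-frame',(R.from_euler('z',-52,degrees=True).apply(g-O)*1e3).round(1))
t=plan(mw(-120,0,310),52,45,ahead=.173)
t=snap('top');s=snap('side')
cv2.imwrite('pics/flap.png',np.hstack([cv2.resize(s['frame'][90:170,260:340],(400,400),interpolation=cv2.INTER_CUBIC),cv2.resize(t['frame'][130:210,180:260],(400,400),interpolation=cv2.INTER_CUBIC)]))
E
```

```text
clock: 17.2
tool_pos: [0.5856, 0.3043, 0.4388]
tool_rot: [[0.786, -0.61, 0.104], [-0.619, -0.774, 0.136], [-0.002, -0.171, -0.985]]
ft_force: [-0.2, -0.5, 0.1]
grip_width: 0.0
tip m-frame [-17.3   0.8 268.3]
tcp-> [0.4658 0.15   0.4323] dist 0.195 turn 35.1
[0.0, 0.39, -0.05, 0.41, 0.0, -0.0]
[0.0, 0.38, -0.08, 0.41, 0.0, -0.0]
[0.0, 0.38, -0.1, 0.41, 0.0, -0.0]
[0.0, 0.37, -0.12, 0.41, 0.0, -0.0]
[0.0, 0.36, -0.15, 0.41, 0.0, -0.0]
[0.0, 0.35, -0.17, 0.41, 0.0, -0.0]
[0.0, 0.34, -0.19, 0.41, 0.0, -0.0]
[0.0, 0.33, -0.21, 0.41, 0.0, -0.0]
[0.0, 0.32, -0.23, 0.41, 0.0, -0.0]
[0.0, 0.3, -0.25, 0.41, 0.0, -0.0]
```

No force left with the tip 16 mm above the shut height, so the flap has snapped. I'll back off to a hover in front of the power rocker and check.

```bash
cat >> plan.py <<'E'
def pan(y,s,h):
    t=np.radians(42.5);c,q=np.cos(t),np.sin(t); return mw(-66.7+s*c-h*q,y,209+s*q+h*c)
def tipm():
    st=manip.get_state();g=st['tool_pos']+.173*st['tool_rot'][:,2];m=R.from_euler('z',-YAW,degrees=True).apply(g-O)*1e3
    d=m-[-66.7,0,209];t=np.radians(42.5);print('y,s,h',m[1].round(1),(d[0]*np.cos(t)+d[2]*np.sin(t)).round(1),(-d[0]*np.sin(t)+d[2]*np.cos(t)).round(1))
E
python3 - <<'E'
from plan import *
a=plan(pan(34,14,80),52,42.5,ahead=.173)
E
```

```text
tcp-> [0.4483 0.1828 0.405 ] dist 0.186 turn 32.7
[-0.07, 0.37, 0.0, 0.38, 0.0, -0.0]
[-0.07, 0.37, -0.02, 0.38, 0.0, -0.0]
[-0.07, 0.37, -0.04, 0.38, 0.0, -0.0]
[-0.07, 0.36, -0.06, 0.38, 0.0, -0.0]
[-0.07, 0.36, -0.08, 0.38, 0.0, -0.0]
[-0.07, 0.35, -0.1, 0.38, 0.0, -0.0]
[-0.07, 0.35, -0.12, 0.38, 0.0, -0.0]
[-0.07, 0.34, -0.14, 0.38, 0.0, -0.0]
[-0.07, 0.33, -0.16, 0.38, 0.0, -0.0]
[-0.07, 0.32, -0.18, 0.38, 0.0, -0.0]
```

View pics/flap.png

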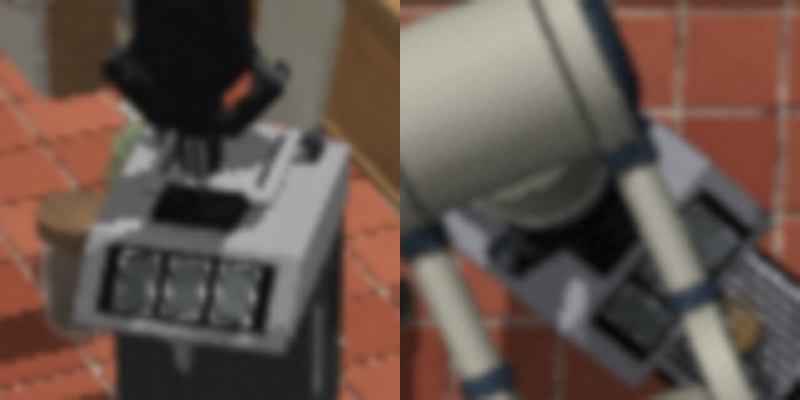

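The flap is shut: the black paddle lies level at (203,205) in the side crop, with the rockers at (135,285), (185,290) and (238,295). On to power.

```bash
python3 -m crank '[-0.07,0.37,0,0.38,0,0,-0.07,0.37,-0.02,0.38,0,0,-0.07,0.37,-0.04,0.38,0,0,-0.07,0.36,-0.06,0.38,0,0,-0.07,0.36,-0.08,0.38,0,0,-0.07,0.35,-0.1,0.38,0,0,-0.07,0.35,-0.12,0.38,0,0,-0.07,0.34,-0.14,0.38,0,0,-0.07,0.33,-0.16,0.38,0,0,-0.07,0.32,-0.18,0.38,0,0]'
python3 - <<'E'
from plan import *
tipm();a=plan(pan(34,14,9),52,42.5,ahead=.173)
s=snap('side');t=snap('top')
a=cv2.resize(s['frame'][130:165,275:325],(500,350),interpolation=cv2.INTER_CUBIC);b=cv2.resize(t['frame'][160:205,215:260],(300,300),interpolation=cv2.INTER_CUBIC)
cv2.imwrite('pics/rock.png',np.hstack([a,cv2.copyMakeBorder(b,0,50,0,0,cv2.BORDER_CONSTANT)]))
E
```

```text
clock: 18.3
tool_pos: [0.4452, 0.1832, 0.406]
tool_rot: [[0.786, -0.456, 0.418], [-0.619, -0.577, 0.533], [-0.002, -0.677, -0.736]]
ft_force: [0.9, 0.5, -0.3]
grip_width: -0.0004
y,s,h 36.4 13.9 81.8
tcp-> [0.4778 0.2206 0.3526] dist 0.073 turn 0.3
[0.01, -0.0, 0.15, -0.0, -0.0, -0.0]
[0.01, -0.0, 0.15, -0.0, -0.0, -0.0]
[0.01, -0.0, 0.15, -0.0, -0.0, -0.0]
[0.01, -0.0, 0.15, -0.0, -0.0, -0.0]
[0.01, -0.0, 0.15, -0.0, -0.0, -0.0]
[0.01, -0.0, 0.15, -0.0, -0.0, -0.0]
[0.01, -0.0, 0.15, -0.0, -0.0, -0.0]
[0.01, -0.0, 0.15, -0.0, -0.0, -0.0]
[0.01, -0.0, 0.15, -0.0, -0.0, -0.0]
[0.01, -0.0, 0.15, -0.0, -0.0, -0.0]
```

View pics/rock.png

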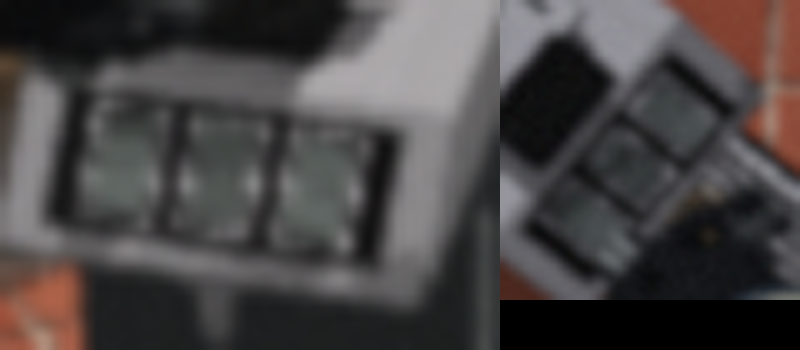

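Compared with brew (off), the lower halves of both power (120,190) and steam (320,190) look brighter, which suggests both are on. I'll press power's upper end anyway, gently and guided by force.

```bash
python3 -m crank '[0.01,0,0.15,0,0,0,0.01,0,0.15,0,0,0,0.01,0,0.15,0,0,0,0.01,0,0.15,0,0,0,0.01,0,0.15,0,0,0,0.01,0,0.15,0,0,0,0.01,0,0.15,0,0,0,0.01,0,0.15,0,0,0,0,0,0.13,0,0,0,0,0,0.13,0,0,0]' && python3 -m crank '[0,0,0.02,0,0,0,0,0,0.02,0,0,0,0,0,0.02,0,0,0,0,0,0.02,0,0,0,0,0,0,0,0,0,0,0,0,0,0,0,0,0,0,0,0,0,0,0,0,0,0,0,0,0,0,0,0,0,0,0,0,0,0,0]' && python3 -c "
from plan import *
tipm()"
```

```text
clock: 19.4
tool_pos: [0.4797, 0.2202, 0.3516]
tool_rot: [[0.786, -0.458, 0.416], [-0.619, -0.578, 0.532], [-0.003, -0.675, -0.738]]
ft_force: [-0.3, 0.1, 0.7]
grip_width: -0.0004
clock: 20.4
tool_pos: [0.4811, 0.222, 0.3491]
tool_rot: [[0.786, -0.458, 0.416], [-0.619, -0.578, 0.532], [-0.003, -0.675, -0.738]]
ft_force: [-0.2, 0.8, -0.2]
grip_width: -0.0
y,s,h 32.2 13.8 4.2
```

```bash
python3 -m crank '[0,0,0.02,0,0,0,0,0,0.02,0,0,0,0,0,0,0,0,0,0,0,0,0,0,0,0,0,0,0,0,0,0,0,0,0,0,0,0,0,0,0,0,0,0,0,0,0,0,0,0,0,0,0,0,0,0,0,0,0,0,0]' && python3 -m crank '[0,0,0.02,0,0,0,0,0,0.02,0,0,0,0,0,0,0,0,0,0,0,0,0,0,0,0,0,0,0,0,0,0,0,0,0,0,0,0,0,0,0,0,0,0,0,0,0,0,0,0,0,0,0,0,0,0,0,0,0,0,0]' && python3 -c "
from plan import *
tipm()"
```

```text
clock: 21.4
tool_pos: [0.482, 0.2231, 0.3476]
tool_rot: [[0.786, -0.458, 0.416], [-0.619, -0.578, 0.532], [-0.003, -0.675, -0.738]]
ft_force: [0.5, 0.4, -0.4]
grip_width: 0.0002
clock: 22.4
tool_pos: [0.4825, 0.2238, 0.347]
tool_rot: [[0.786, -0.457, 0.416], [-0.618, -0.579, 0.531], [-0.002, -0.675, -0.738]]
ft_force: [-6.9, -6.2, 4.0]
grip_width: 0.0002
y,s,h 32.1 14.1 1.2
```

Stiff contact at 10 N, right where the pressed-in end would be, so power is on. Moving to steam's lower end.

```bash
python3 -m crank '[0,0,-0.2,0,0,0,0,0,-0.2,0,0,0,0.22,0.1,0,0,0,0,0.22,0.1,0,0,0,0,0.22,0.1,0,0,0,0,0.22,0.1,0,0,0,0,0.22,0.1,0,0,0,0,0.22,0.06,0,0,0,0,0,0,0.1,0,0,0,0,0,0,0,0,0]' && python3 -c "
from plan import *
tipm()"
```

```text
clock: 23.4
tool_pos: [0.5159, 0.1591, 0.3371]
tool_rot: [[0.785, -0.459, 0.415], [-0.619, -0.578, 0.532], [-0.004, -0.675, -0.738]]
ft_force: [-0.9, 0.2, 0.3]
grip_width: 0.0002
y,s,h -33.9 -15.2 14.4
```

```bash
python3 -m crank '[0,0,0.04,0,0,0,0,0,0.04,0,0,0,0,0,0.04,0,0,0,0,0,0.04,0,0,0,0,0,0.01,0,0,0,0,0,0,0,0,0,0,0,0,0,0,0,0,0,0,0,0,0,0,0,0,0,0,0,0,0,0,0,0,0]' && python3 -m crank '[0,0,0.02,0,0,0,0,0,0.02,0,0,0,0,0,0.01,0,0,0,0,0,0,0,0,0,0,0,0,0,0,0,0,0,0,0,0,0,0,0,0,0,0,0,0,0,0,0,0,0,0,0,0,0,0,0,0,0,0,0,0,0]' && python3 -c "
from plan import *
tipm()"
```

```text
clock: 24.4
tool_pos: [0.5191, 0.1637, 0.3319]
tool_rot: [[0.786, -0.458, 0.416], [-0.619, -0.578, 0.532], [-0.003, -0.675, -0.737]]
ft_force: [0.5, -0.4, 1.1]
grip_width: 0.0002
clock: 25.4
tool_pos: [0.5202, 0.165, 0.33]
tool_rot: [[0.786, -0.458, 0.416], [-0.619, -0.578, 0.532], [-0.003, -0.675, -0.738]]
ft_force: [-1.2, -0.3, -0.2]
grip_width: 0.0
y,s,h -33.7 -14.5 4.3
```

```bash
python3 -m crank '[0,0,0.02,0,0,0,0,0,0.02,0,0,0,0,0,0,0,0,0,0,0,0,0,0,0,0,0,0,0,0,0,0,0,0,0,0,0,0,0,0,0,0,0,0,0,0,0,0,0,0,0,0,0,0,0,0,0,0,0,0,0]' && python3 -m crank '[0,0,0.02,0,0,0,0,0,0.01,0,0,0,0,0,0,0,0,0,0,0,0,0,0,0,0,0,0,0,0,0,0,0,0,0,0,0,0,0,0,0,0,0,0,0,0,0,0,0,0,0,0,0,0,0,0,0,0,0,0,0]' && python3 -c "
from plan import *
tipm()"
```

```text
clock: 26.4
tool_pos: [0.521, 0.1661, 0.3285]
tool_rot: [[0.786, -0.458, 0.416], [-0.619, -0.578, 0.532], [-0.003, -0.675, -0.738]]
ft_force: [-0.9, 1.0, 0.8]
grip_width: 0.0001
clock: 27.4
tool_pos: [0.5215, 0.1667, 0.328]
tool_rot: [[0.786, -0.457, 0.416], [-0.619, -0.579, 0.532], [-0.002, -0.675, -0.738]]
ft_force: [-4.3, -3.9, 4.0]
grip_width: -0.0003
y,s,h -33.8 -14.3 1.4
```

Steam's lower end is now pressed against its stop. Moving to a hover over brew's upper end; meanwhile I'll compare the rockers' brightness before and after.

```bash
python3 -m crank '[0,0,-0.4,0,0,0,0,0,-0.4,0,0,0,-0.11,-0.1,-0.4,0,0,0,-0.11,-0.1,-0.2,0,0,0,-0.11,-0.1,0,0,0,0,-0.11,-0.1,0,0,0,0,-0.11,-0.1,0,0,0,0,-0.11,-0.06,0,0,0,0,0,0,0,0,0,0,0,0,0,0,0,0]'
python3 - <<'E'
from plan import *
import pickle
tipm()
old=pickle.load(open('st.pkl','rb'));new=(snap('side'),snap('top'))
for nm,y in(('power',34),('brew',0),('steam',-34)):
  for k in(0,1):
    r=[]
    for x in(old[k],new[k]):
        g=cv2.cvtColor(x['frame'],cv2.COLOR_BGR2GRAY).astype(np.float32)
        P=[proj(x,pan(y+dy,s,3)) for s in(-12,-8,-4,4,8,12) for dy in(-5,0,5)]
        v=cv2.remap(g,np.float32([p[0] for p in P]),np.float32([p[1] for p in P]),1).ravel().reshape(6,3).mean(1);r.append(v.round(0).tolist())
    print(nm,'ST'[k],*r)
E
```

```text
clock: 28.4
tool_pos: [0.4793, 0.1666, 0.3976]
tool_rot: [[0.786, -0.458, 0.415], [-0.618, -0.579, 0.532], [-0.003, -0.675, -0.738]]
ft_force: [-0.7, -0.1, -0.2]
grip_width: -0.0002
y,s,h -0.4 13.5 70.2
power S [89.0, 98.0, 98.0, 88.0, 89.0, 83.0] [91.0, 100.0, 100.0, 89.0, 84.0, 70.0]
power T [77.0, 76.0, 75.0, 68.0, 66.0, 63.0] [76.0, 75.0, 75.0, 66.0, 58.0, 49.0]
brew S [79.0, 83.0, 84.0, 72.0, 68.0, 69.0] [81.0, 85.0, 86.0, 73.0, 71.0, 70.0]
brew T [61.0, 57.0, 57.0, 51.0, 49.0, 60.0] [87.0, 77.0, 63.0, 51.0, 49.0, 53.0]
steam S [86.0, 96.0, 96.0, 91.0, 89.0, 86.0] [82.0, 84.0, 86.0, 74.0, 68.0, 69.0]
steam T [79.0, 78.0, 75.0, 68.0, 67.0, 65.0] [63.0, 59.0, 59.0, 51.0, 48.0, 58.0]
```

This is clear: steam now matches brew's "off" pattern, and power still shows the "on" pattern. Now brew.

```bash
python3 -m crank '[0,0,0.2,0,0,0,0,0,0.2,0,0,0,0,0,0.2,0,0,0,0,0,0.2,0,0,0,0,0,0.15,0,0,0,0,0,0.1,0,0,0,0,0,0.08,0,0,0,0,0,0.05,0,0,0,0,0,0.02,0,0,0,0,0,0,0,0,0]' && python3 -m crank '[0,0,0.02,0,0,0,0,0,0.02,0,0,0,0,0,0.02,0,0,0,0,0,0.02,0,0,0,0,0,0.02,0,0,0,0,0,0.02,0,0,0,0,0,0.02,0,0,0,0,0,0,0,0,0,0,0,0,0,0,0,0,0,0,0,0,0]' && python3 -c "
from plan import *
tipm()"
```

```text
clock: 29.5
tool_pos: [0.5044, 0.1982, 0.3539]
tool_rot: [[0.786, -0.458, 0.416], [-0.619, -0.578, 0.532], [-0.003, -0.675, -0.737]]
ft_force: [0.6, 0.6, 0.6]
grip_width: -0.0003
clock: 30.5
tool_pos: [0.5073, 0.2019, 0.3483]
tool_rot: [[0.786, -0.458, 0.416], [-0.619, -0.578, 0.532], [-0.003, -0.675, -0.738]]
ft_force: [0.3, 0.4, 0.6]
grip_width: -0.0002
y,s,h -0.8 13.4 3.5
```

```bash
python3 -m crank '[0,0,0.02,0,0,0,0,0,0.02,0,0,0,0,0,0.01,0,0,0,0,0,0,0,0,0,0,0,0,0,0,0,0,0,0,0,0,0,0,0,0,0,0,0,0,0,0,0,0,0,0,0,0,0,0,0,0,0,0,0,0,0]' && python3 -m crank '[0,0,-0.2,0,0,0,0,0,-0.4,0,0,0,0,0,-0.6,0,0,0,0,0,-0.6,0,0,0,0,0,-0.6,0,0,0,0,0,-0.6,0,0,0,0,0,-0.6,0,0,0,0,0,-0.6,0,0,0,0,0,0,0,0,0,0,0,0,0,0,0]'
python3 - <<'E'
from plan import *
new=(snap('side'),snap('top'))
for nm,y in(('power',34),('brew',0),('steam',-34)):
  for k in(0,1):
    x=new[k];g=cv2.cvtColor(x['frame'],cv2.COLOR_BGR2GRAY).astype(np.float32)
    P=[proj(x,pan(y+dy,s,3)) for s in(-12,-8,-4,4,8,12) for dy in(-5,0,5)]
    print(nm,'ST'[k],cv2.remap(g,np.float32([p[0] for p in P]),np.float32([p[1] for p in P]),1).reshape(6,3).mean(1).round(0))
cv2.imwrite('pics/fin.png',np.hstack([cv2.resize(new[0]['frame'][90:290,240:400],(400,500),interpolation=cv2.INTER_CUBIC),cv2.resize(new[1]['frame'][130:270,180:450],(400,207)).copy() if 0 else cv2.copyMakeBorder(cv2.resize(new[1]['frame'][130:270,180:450],(400,207),interpolation=cv2.INTER_CUBIC),0,293,0,0,cv2.BORDER_CONSTANT)]))
E
```

```text
clock: 31.5
tool_pos: [0.5083, 0.2032, 0.3469]
tool_rot: [[0.786, -0.458, 0.416], [-0.619, -0.578, 0.532], [-0.003, -0.675, -0.738]]
ft_force: [-3.6, -3.8, 2.7]
grip_width: -0.0002
clock: 32.5
tool_pos: [0.4208, 0.0913, 0.5021]
tool_rot: [[0.785, -0.457, 0.418], [-0.62, -0.578, 0.531], [-0.001, -0.676, -0.737]]
ft_force: [0.3, 0.7, -0.7]
grip_width: -0.0003
power S [ 92. 100. 101.  90.  85.  70.]
power T [77. 76. 75. 67. 60. 50.]
brew S [ 92.  99. 101.  91.  83.  70.]
brew T [77. 77. 75. 67. 58. 51.]
steam S [83. 84. 86. 75. 68. 70.]
steam T [63. 59. 59. 50. 49. 58.]
```

View pics/fin.png

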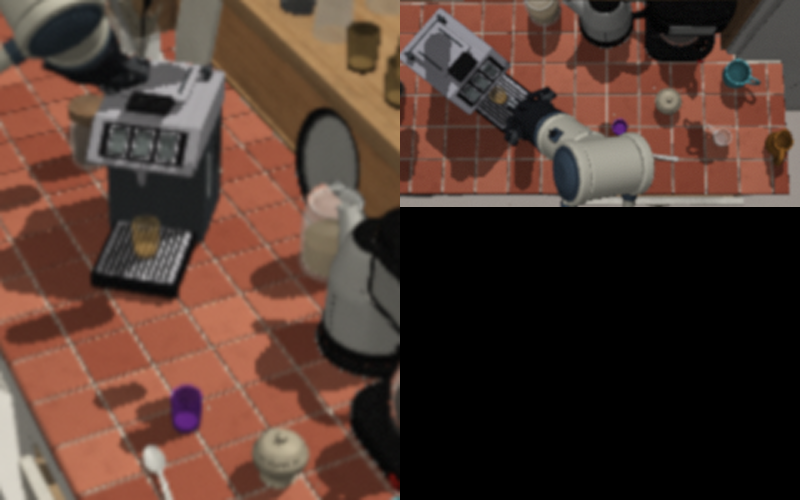

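Brew now matches the "on" pattern, and the final picture shows everything in place: glass upright on the tray at (146,236), flap shut at (150,105), purple glass, spoon and bowl undisturbed. Handing in.

```bash
python3 -c "
from cell import close_job
print(close_job())"
```

```text
the job is handed in; nothing more can be done
None
```

The job is done and handed in at about 33 s of the 59 s allowed; the hand-in itself gave no verdict.

What I did, in order:
1. **Glass:** I stood the amber glass upright on the drip tray under the spout.
2. **Flap:** I pushed it down until it snapped shut.
3. **Power:** I pressed its upper end to confirm it was already on.
4. **Steam:** It was on, so I switched it off.
5. **Brew:** I rocked it on last.

**Last checks:**
- **Rockers:** Their brightness in both cameras shows power and brew alike as on, and steam in the off pattern that brew showed at the start. Each pressed end also met its stop at 6–10 N.
- **Flap:** It lies level in the last picture.
- **Other things:** The purple glass, spoon and bowl look undisturbed, and the gripper is clear of everything.

**Checks that disagreed:**
- **Centring:** The glass is within about 3 mm of the spout line, but the two cameras differ by about 3–6 mm on its sideways position. By the side camera alone, the offset was about 4–5 mm.
- **Approach to the glass:** There was a brief contact of about 22 N at the wrist. I didn't find the cause; it eased as the fingers closed, and the glass was gripped and set down normally.

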